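Lock the desk clock's battery cover with the slot key

ROBOT

A 6-joint arm with a two-finger parallel gripper is mounted at the origin on a cart in front of the work surface, level with it; the furniture and walls round the work are solid. World frame = base frame: x ahead of the robot, y to its left, z up, the work surface at z = 0. Lengths are in m, angles in rad, forces in N, time in s.
With the tool pointing down it reaches from about 0.275 to 0.825 m from the base axis. Payload 5.2 kg.
Tool frame: the origin (TCP) lies midway between the tips of the shut fingers; the grasp point (between the pads) lies robot.hold_point_z behind it (robot.hold_point_z is the distance from the TCP to the grasp point, in m); z points along the fingers, y is the line along which they close (so a half turn about z gives the same grasp; the last joint's range is limited). The gripper opens to 93 mm and grips with 3 to 60 N. Pads are 15 mm wide; open, the fingers measure 128 mm over their backs; the gripper's body (75 mm by 188 mm) begins 65 mm behind the grasp point.
Start: joints at [-1.478, 0.259, 1.535, -0, 1.348, -0.203], TCP at [0.16, -0.526, 0.185] pointing down, gripper open.
Joint ranges: [-3.14, 3.14], [-0.91, 2.08], [0.19, 2.58], [-1.22, 4.36], [0.22, 2.71], [-3.12, 3.12]. Speed limits (rad/s): [2.57, 2.57, 3.14, 3.14, 3.14, 3.14].

INTERFACE

Orientations are given as a 3x3 rotation matrix whose columns are the frame's x, y, z axes.
In Python, from cell import get_obs, grab_frame, workorder, robot gives the robot as it stands.
- The arm moves only by the tool jog_arm, never from a script. Its argument "plan" is a list of rows, each an object of numbers: "fingers": the opening, from 0 (shut) to 1 (fully open); "x", "y", "z": the shift along the tool's x, y, z in m; "wx", "wy", "wz": the turn, a rotation vector about the tool's x, y, z in rad. In form: [{"fingers": .., "x": .., "y": .., "z": .., "wx": .., "wy": .., "wz": ..}, ...]. A call has 1 to 20 rows; each row shifts and turns the commanded pose from where the row before left it, along the tool's axes as they then stand; what a row does not reach is not made up. A row lasts 1/10 s, in which the tool goes at most 50 mm and 8.59 degrees, less where a joint would pass 70% of its speed; a pose out of reach is approached as far as the arm can. A call with a gripper value outside its range is refused whole. The fingers move at their own pace and stop on an object; "grip_force" is the grip in N (left out, the last holds). Time passes only in rows, so rows that do not move let the fingers close. It gives the time, the measured TCP pose, the force, the opening and the grip force at its end, in the units of the state.
- get_obs(): the state, without advancing time (a new reading comes with each control period).
- grab_frame(name): name is "scene" or "top" or "wrist"; returns a dict with "frame" (384x512x3 uint8, red, green, blue), "depth" (384x512 float32, m along the optical axis (not along the pixel's ray), 0 where there is no reading), "fx", "fy", "cx", "cy" (pixels), "rvec" (rotation vector, rad) and "tvec" (3), from world to camera coordinates, as OpenCV has them. Camera axes: x right, y down, z forward; pixel columns grow to the right and rows downward; lengths in m; the calibration is good to about 2 mm. A picture is of the moment at which its call begins.
- workorder.job_done(): hands the job in; it is judged then, once.
The state is a dict: "time_s": time; "joint_pos": joint angles; "joint_velocities": joint speeds; "effort": joint torques, N m; "tool_pos": TCP position; "tcp_rot": TCP orientation; "force": force on the tool from outside, world axes, zero at the start; "wrist_torque": the same for the moment, N m; "grip_width": opening from 0.0 (shut) to 1.0 (fully open); "grasp_force": force on a finger pad.
Only numpy, scipy, OpenCV 4.12 (cv2) and the standard library are available. Lean on these libraries where they do the work, as an engineer would, in place of code of your own. Each camera call takes 0.05 s, during which the arm holds its last target. There are 200 camera calls.

TASK

The desk clock lies face down with its battery cover closed but not locked. Take the slot key from its wooden stand, seat its blade in the slot of the fastener on the cover and turn the fastener clockwise until it comes to its stop, gently, feeling for the slot and for the stop without forcing the key. Then put the key back upright in its stand, fully home, and leave the other things on the desk where they are.

Things in the scene. Friction and masses are not known exactly. Their poses are not given: they have to be found in the camera images.
- clock: Desk clock lying face down, fixed to the desk: white square case 130 x 130 x 36 mm with grey back panel. Origin: centre of its underside on the desk, z up; two small black setting knobs, 6 mm tall, stand on its +x half. On its back lies the white battery cover (66 x 92 mm along x and y, top 40 mm above the desk); in the middle of that stands the round black fastener housing.
- lock_face (a point): Point on the clock's centre line, 54 mm above the desk: the height of the housing's rim and of the rotor's face. Housing 50 mm across, 14 mm tall, bore 39 mm; it was fitted by hand, so the true axis of bore and rotor lies up to 6 mm off this point along the clock's x and 5 mm along its y. No reading tells this (find it by feel or sight); it does not change in use.
- slot_floor (a point): Point 6 mm below lock_face: the height of the slot's floor (48 mm above the desk). The slot runs right across the steel rotor (38 mm across), 4 mm wide, 6 mm deep, open at both ends to the wall of the bore. The rotor is sprung: pressed down it sinks up to 2 mm (4 N to start, 8 N at the end), then is hard; freed, it springs up flush with the rim.
- fastener (a joint): Angle of the slotted rotor about the vertical (rad), growing clockwise as seen from above. At 0 the slot runs along the clock's y axis; at the stop, 1.571 (locked), along its x axis. It starts between 0.15 and 0.4. Turning it takes about 0.07 N m (some 10 N of contact force, both edges of the blade counted together); it stays where it is left. Keep the twist under about 0.15 N m.
- key: Slot key, 84 mm tall, 70 g (+-30 %), upright in its stand, blade down. Origin: centre of the blade's lower edge; z up to the handle. Steel blade 2.4 mm thick (x), 14 mm wide (y), 12 mm long; round shank 9 mm; collar 26 mm across at 40 to 44 mm; black handle from 44 to 84 mm, 16 mm thick (x), 34 mm wide (y), to be gripped across x. The same when turned half round.
- key_grip (a point): Point on the key's axis in its handle, 66 mm above the blade's lower edge.
- key_stand: Dark wooden block 60 x 60 x 45 mm, fixed to the desk, with an upright through hole 13 mm (its x) by 21 mm (its y) in the middle. Origin: centre of its underside, z up. The key hangs in it by its collar, blade along the stand's y axis, lower edge 5 mm above the desk.
- beaker: White beaker, 52 mm across, 68 mm tall, a bystander. Origin: centre of its underside.
- spool: Cream thread spool, 28 mm across, 36 mm tall, a bystander. Origin: centre of its underside.
- tealight: Tealight, 39 mm across, 19 mm tall, a bystander. Origin: centre of its underside.
Not all that is in view belongs to the job. What is shaped like the key_stand but green, purple or turquoise is not meant.

How it is judged:
By the outcome, as a careful person would: the job done as asked, in the order asked, and still so for the second after the job is handed in, with the robot touching nothing.
It also fails if it takes over 72 s, if anything falls off the work surface, if the arm or the gripper's body presses on something with over 40 N, if the wrist force passes 120 N, or if a joint passes its speed limit or range.

## Working session

There is one attempt and no reset: what is moved stays moved. The work goes in short steps, Python scripts to look and compute and a tool call to move; the robot and the scene stay as the last step left them, time stands still between calls to the robot, and variables do not carry over. Pictures are saved under pics/ and viewed, at most 13 in all, crops included, and the job is handed in when it is done.

Besides the shell and the picture viewer there is one more tool, called after ">>>" as name([rows], argument=value, ...), one row to a line, values as JSON. jog_arm: Moves the arm, as the interface text tells. Its arguments: {"type":"object","properties":{"plan":{"type":"array"},"grip_force":{"type":"number"}},"required":["plan"]}

```bash
ls; mkdir -p pics
python3 - <<'E'
from cell import get_obs, grab_frame, robot
import cv2,numpy as np
o=get_obs(); print({k:np.round(v,3).tolist() for k,v in o.items()}); print(robot.hold_point_z)
for n in("top","scene"):
    f=grab_frame(n); np.savez(f'pics/{n}0.npz',**f); cv2.imwrite(f'pics/{n}0.png',f['frame'][:,:,::-1])
    R=cv2.Rodrigues(np.array(f['rvec']))[0]; print(n,f['fx'],f['cx'],f['cy'],-R.T@f['tvec'],R.round(3).tolist())
a=cv2.imread('pics/top0.png');b=cv2.imread('pics/scene0.png')
E
```

```text
pics
{'time_s': 0.0, 'joint_pos': [-1.478, 0.259, 1.536, -0.0, 1.348, -0.203], 'joint_velocities': [0.002, 0.0, 0.0, -0.0, 0.0, 0.001], 'effort': [-0.0, -43.731, -28.4, 0.072, 0.041, -0.0], 'tool_pos': [0.16, -0.526, 0.184], 'tcp_rot': [[0.957, 0.291, -0.0], [0.291, -0.957, 0.002], [0.0, -0.002, -1.0]], 'force': [-0.458, 0.409, -0.715], 'wrist_torque': [0.013, 0.022, 0.069], 'grasp_force': 0.0, 'grip_width': 0.998}
0.0188
top 417.57083714780623 246.80008432963876 191.35097654907128 [ 0.18109108 -0.11886263  1.17324804] [[0.039, -0.999, 0.001], [-0.971, -0.038, -0.237], [0.237, 0.008, -0.971]]
scene 415.01970860698447 253.4114922467144 193.26620933822093 [-0.25979426 -0.72406228  0.86096709] [[0.646, -0.763, -0.02], [-0.511, -0.413, -0.754], [0.567, 0.498, -0.656]]
```

View pics/top0.png

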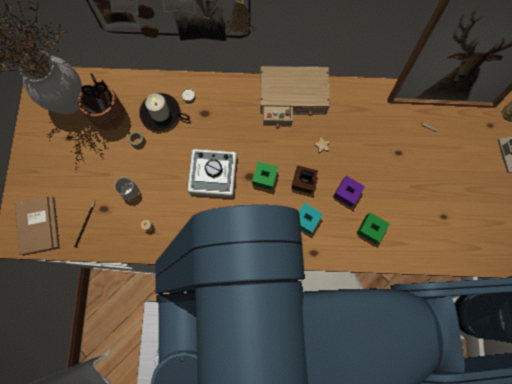

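View pics/scene0.png

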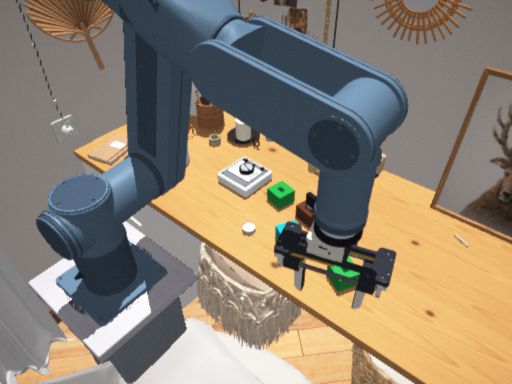

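Top view: clock at about (212,173) and the brown stand holding the key at about (305,180). A green decoy block stands between them at (265,176), and a turquoise one is at (309,218). I'll measure the stand and the clock next.

```bash
cat > h.py <<'E'
import numpy as np, cv2
def cam(f): return cv2.Rodrigues(np.array(f['rvec'],float))[0], np.array(f['tvec'],float)
def ray(f,uv,z):
    R,t=cam(f); uv=np.atleast_2d(uv).astype(float)
    d=np.c_[(uv[:,0]-f['cx'])/f['fx'],(uv[:,1]-f['cy'])/f['fy'],np.ones(len(uv))]@R
    c=-R.T@t; return c+d*((z-c[2])/d[:,2])[:,None]
def cloud(f):
    R,t=cam(f); v,u=np.mgrid[:384,:512]; D=f['depth']
    P=np.dstack([(u-f['cx'])/f['fx']*D,(v-f['cy'])/f['fy']*D,D]); return (P-t)@R
def proj(f,P):
    R,t=cam(f); q=np.atleast_2d(P)@R.T+t; return q[:,:2]/q[:,2:]*[f['fx'],f['fy']]+[f['cx'],f['cy']]
E
python3 - <<'E'
from h import *
f=dict(np.load('pics/top0.npz')); C=cloud(f); hsv=cv2.cvtColor(f['frame'],cv2.COLOR_RGB2HSV)
def box(n,m): 
    r=cv2.minAreaRect(m[:,:2].astype(np.float32)*1000); print(n,len(m),np.round(r[0],1),np.round(r[1],1),round(r[2],1),'z',np.percentile(m[:,2],[5,50,95]).round(4))
def sub(u0,u1,v0,v1,z0,z1):
    c=C[v0:v1,u0:u1].reshape(-1,3); return c[(c[:,2]>z0)&(c[:,2]<z1)]
box('clock',sub(180,245,140,205,.028,.045))
box('clockhousing',sub(180,245,140,205,.049,.06))
box('stand',sub(285,325,160,200,.037,.052))
box('handle',sub(285,325,160,200,.07,.1))
box('green',sub(248,283,155,195,.037,.052))
box('turq',sub(295,326,200,237,.037,.052))
box('purple',sub(330,368,172,210,.037,.052))
im=cv2.resize(f['frame'][140:240,180:330,::-1],None,fx=5,fy=5,interpolation=cv2.INTER_CUBIC); cv2.imwrite('pics/c1.png',im)
E
```

```text
clock 1695 [513.7  -6.1] [129.6 130.5] 87.4 z [0.0311 0.0369 0.0429]
clockhousing 233 [518.8 -10.9] [47.8 48.1] 42.1 z [0.0504 0.0545 0.0578]
stand 340 [ 503.  -269.8] [60.  62.3] 77.0 z [0.0415 0.0456 0.0496]
handle 93 [ 502.3 -269.8] [34.6 16.2] 79.5 z [0.0748 0.0888 0.0923]
green 425 [ 509.3 -156.8] [59.8 61.7] 76.5 z [0.0416 0.0456 0.0494]
turq 399 [ 390.7 -278.5] [59.6 61.4] 60.1 z [0.0418 0.0455 0.0491]
purple 452 [ 472.8 -395.3] [60.2 62. ] 60.7 z [0.0414 0.0455 0.0489]
```

View pics/c1.png

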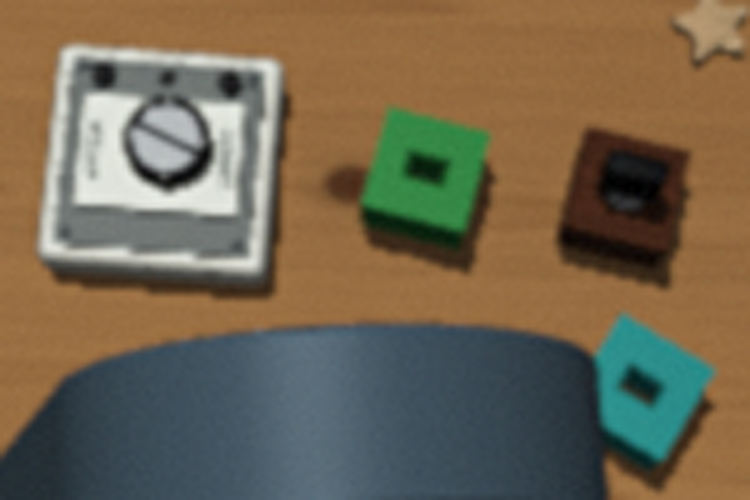

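Sizes and heights check out: stand 60×61 with top at 45.6 mm, handle 34.6×16.2. The knobs are on the image-up side, so the clock's +x is roughly world +x with a yaw of about −3°, and the slot angle is about 0.3. Moving over the key.

>>> jog_arm([
  {"fingers":1,"x":0.04,"y":-0.0145,"z":-0.003},
  {"fingers":1,"x":0.04,"y":-0.0145,"z":-0.003},
  {"fingers":1,"x":0.04,"y":-0.0145,"z":-0.003},
  {"fingers":1,"x":0.04,"y":-0.0145,"z":-0.003},
  {"fingers":1,"x":0.04,"y":-0.0145,"z":-0.003},
  {"fingers":1,"x":0.04,"y":-0.0145,"z":-0.003},
  {"fingers":1,"x":0.04,"y":-0.0145,"z":-0.003},
  {"fingers":1,"x":0.04,"y":-0.0145,"z":-0.003},
  {"fingers":1,"x":0.04,"y":-0.0145,"z":-0.003},
  {"fingers":1,"x":0.04,"y":-0.0145,"z":-0.003},
  {"fingers":1,"wz":-0.133},
  {"fingers":1,"wz":-0.133},
  {"fingers":1,"wz":-0.133},
  {"fingers":1,"wz":-0.133},
  {"fingers":1,"wz":-0.133},
  {"fingers":1,"wz":-0.133},
  {"fingers":1,"wz":-0.133},
  {"fingers":1,"wz":-0.133},
  {"fingers":1},
  {"fingers":1},
])

```text
schema error: expected keys fingers, x, y, z, wx, wy, wz
```

Run:
```python
from cell import *; from h import *
o=get_obs(); print(o['time_s'],o['tool_pos'],np.round(o['tcp_rot'],3).tolist(),o['force'],o['joint_pos'])
for n in('wrist','top'):
    f=grab_frame(n); np.savez(f'pics/{n}1.npz',**f); 
    if n=='wrist': cv2.imwrite('pics/w1.png',f['frame'][:,:,::-1]); R,t=cam(f); print(-R.T@t,R.round(3).tolist())
```

```text
0.1 [ 0.16027732 -0.52554691  0.1844144 ] [[0.957, 0.291, -0.0], [0.291, -0.957, 0.002], [0.0, -0.002, -1.0]] [0.7894202  0.34934078 0.2538316 ] [-1.47782722e+00  2.59245565e-01  1.53597295e+00 -1.05280855e-05
  1.34802275e+00 -2.02805263e-01]
[ 0.23804657 -0.50230846  0.38459994] [[0.291, -0.957, -0.002], [-0.914, -0.279, 0.294], [-0.282, -0.084, -0.956]]
```

View pics/w1.png

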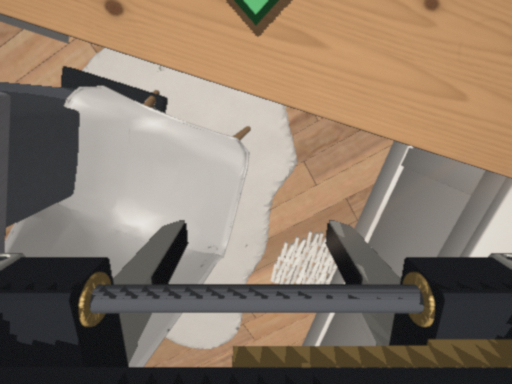

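The wrist view still shows the start pose: the table edge at the top and the fingertips near (170,235) and (345,235). The plan was refused because each row needs every key, so I'm resending it.

>>> jog_arm([
  {"fingers":1,"x":0.04,"y":-0.0145,"z":-0.003,"wx":0,"wy":0,"wz":0},
  {"fingers":1,"x":0.04,"y":-0.0145,"z":-0.003,"wx":0,"wy":0,"wz":0},
  {"fingers":1,"x":0.04,"y":-0.0145,"z":-0.003,"wx":0,"wy":0,"wz":0},
  {"fingers":1,"x":0.04,"y":-0.0145,"z":-0.003,"wx":0,"wy":0,"wz":0},
  {"fingers":1,"x":0.04,"y":-0.0145,"z":-0.003,"wx":0,"wy":0,"wz":0},
  {"fingers":1,"x":0.04,"y":-0.0145,"z":-0.003,"wx":0,"wy":0,"wz":0},
  {"fingers":1,"x":0.04,"y":-0.0145,"z":-0.003,"wx":0,"wy":0,"wz":0},
  {"fingers":1,"x":0.04,"y":-0.0145,"z":-0.003,"wx":0,"wy":0,"wz":0},
  {"fingers":1,"x":0.04,"y":-0.0145,"z":-0.003,"wx":0,"wy":0,"wz":0},
  {"fingers":1,"x":0.04,"y":-0.0145,"z":-0.003,"wx":0,"wy":0,"wz":0},
  {"fingers":1,"x":0,"y":0,"z":0,"wx":0,"wy":0,"wz":-0.133},
  {"fingers":1,"x":0,"y":0,"z":0,"wx":0,"wy":0,"wz":-0.133},
  {"fingers":1,"x":0,"y":0,"z":0,"wx":0,"wy":0,"wz":-0.133},
  {"fingers":1,"x":0,"y":0,"z":0,"wx":0,"wy":0,"wz":-0.133},
  {"fingers":1,"x":0,"y":0,"z":0,"wx":0,"wy":0,"wz":-0.133},
  {"fingers":1,"x":0,"y":0,"z":0,"wx":0,"wy":0,"wz":-0.133},
  {"fingers":1,"x":0,"y":0,"z":0,"wx":0,"wy":0,"wz":-0.133},
  {"fingers":1,"x":0,"y":0,"z":0,"wx":0,"wy":0,"wz":-0.133},
  {"fingers":1,"x":0,"y":0,"z":0,"wx":0,"wy":0,"wz":0},
])

```text
time_s: 2.1
tool_pos: [0.5006, -0.2707, 0.2149]
tcp_rot: [[0.208, 0.978, -0.0], [0.978, -0.208, 0.0], [0.0, -0.0, -1.0]]
force: [-0.3, 0.8, -0.1]
grip_width: 0.998
grasp_force: 0.0
```

```bash
cat > snap.py <<'E'
import sys
from cell import *; from h import *
def snap(tag,n='wrist'):
    f=grab_frame(n); np.savez(f'pics/{n}{tag}.npz',**f); cv2.imwrite(f'pics/{n}{tag}.png',f['frame'][:,:,::-1]); return f
def st():
    o=get_obs(); R=np.array(o['tcp_rot']); print('t',round(o['time_s'],2),'p',np.round(o['tool_pos'],4),'yawx',round(np.degrees(np.arctan2(R[1,0],R[0,0])),2),'z',R[:,2].round(4),'F',np.round(o['force'],2),'M',np.round(o['wrist_torque'],3),'g',round(float(o['grip_width']),3),round(float(o['grasp_force']),2),'q6',round(o['joint_pos'][5],2)); return o
E
python3 - <<'E'
from snap import *
st(); snap(2); snap(2,'top')
E
```

```text
t 2.1 p [ 0.5006 -0.2707  0.2149] yawx 77.98 z [-4.e-04  4.e-04 -1.e+00] F [-0.31  0.76 -0.05] M [-0.    -0.067 -0.019] g 0.998 0.0 q6 -0.48
```

View pics/wrist2.png

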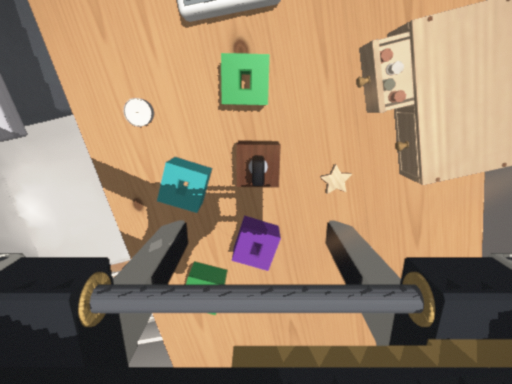

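Wrist view: the key's handle is at (258,165) in the brown stand at (257,163). The green block is at (245,80) and the purple one at (256,243), both clear of the fingers.

```bash
cat > m.py <<'E'
from snap import *
def box(n,m): 
    r=cv2.minAreaRect(m[:,:2].astype(np.float32)*1000); print(n,len(m),np.round(r[0],1),np.round(r[1],1),round(r[2],1),'z',np.percentile(m[:,2],[5,50,95]).round(4))
def near(C,x,y,r,z0,z1):
    c=C.reshape(-1,3); return c[(np.hypot(c[:,0]-x,c[:,1]-y)<r)&(c[:,2]>z0)&(c[:,2]<z1)]
E
python3 - <<'E'
from m import *
for n in('wrist2','top2'):
    f=dict(np.load(f'pics/{n}.npz')); C=cloud(f)
    box('stand',near(C,.503,-.270,.06,.037,.052)); box('handle top',near(C,.503,-.270,.05,.084,.094)); box('handle all',near(C,.503,-.270,.05,.06,.094))
    if n=='wrist2':
        # ray cast: black handle mask, upper outline on top plane
        g=f['frame'].max(2); P=proj(f,[[.503,-.27,.045]])[0]; print(P)
E
```

```text
stand 1464 [ 501.5 -270.4] [60.4 60. ] 77.2 z [0.0441 0.0457 0.0473]
handle top 336 [ 501.7 -270.6] [33.7 15.1] 77.8 z [0.0862 0.0889 0.0905]
handle all 384 [ 501.7 -270.3] [34.3 15.8] 77.0 z [0.0692 0.0887 0.0905]
[258.72185119 165.46916688]
stand 4 [ 470.1 -291.7] [2.1 7.6] 46.2 z [0.0416 0.0431 0.0462]Traceback (most recent call last):
  File "<stdin>", line 4, in <module>
  File "m.py", line 3, in box
    r=cv2.minAreaRect(m[:,:2].astype(np.float32)*1000); print(n,len(m),np.round(r[0],1),np.round(r[1],1),round(r[2],1),'z',np.percentile(m[:,2],[5,50,95]).round(4))
                                                                                                                           ~~~~~~~~~~~~~^^^^^^^^^^^^^^^^^^
    return _quantile_unchecked(
        a, q, axis, out, overwrite_input, method, keepdims, weights)
    return _ureduce(a,
                    func=_quantile_ureduce_func,
    ...<5 lines>...
                    overwrite_input=overwrite_input,
                    method=method)
    r = func(a, **kwargs)
    result = _quantile(arr,
                       quantiles=q,
    ...<2 lines>...
                       out=out,
                       weights=wgt)
    slices_having_nans = np.isnan(arr[-1, ...])
                                  ~~~^^^^^^^^^
IndexError: index -1 is out of bounds for axis 0 with size 0
```

>>> jog_arm([
  {"fingers":1,"x":0,"y":0.001,"z":0.03,"wx":0,"wy":0,"wz":0.014},
  {"fingers":1,"x":0,"y":0,"z":0.04,"wx":0,"wy":0,"wz":0},
  {"fingers":1,"x":0,"y":0,"z":0.04,"wx":0,"wy":0,"wz":0},
  {"fingers":1,"x":0,"y":0,"z":0.03,"wx":0,"wy":0,"wz":0},
  {"fingers":1,"x":0,"y":0,"z":0.021,"wx":0,"wy":0,"wz":0},
  {"fingers":1,"x":0,"y":0,"z":0,"wx":0,"wy":0,"wz":0},
  {"fingers":1,"x":0,"y":0,"z":0,"wx":0,"wy":0,"wz":0},
  {"fingers":0,"x":0,"y":0,"z":0,"wx":0,"wy":0,"wz":0},
  {"fingers":0,"x":0,"y":0,"z":0,"wx":0,"wy":0,"wz":0},
  {"fingers":0,"x":0,"y":0,"z":0,"wx":0,"wy":0,"wz":0},
  {"fingers":0,"x":0,"y":0,"z":0,"wx":0,"wy":0,"wz":0},
  {"fingers":0,"x":0,"y":0,"z":0,"wx":0,"wy":0,"wz":0},
  {"fingers":0,"x":0,"y":0,"z":0,"wx":0,"wy":0,"wz":0},
], grip_force=45)

```text
time_s: 3.5
tool_pos: [0.5017, -0.271, 0.0543]
tcp_rot: [[0.223, 0.975, 0.0], [0.975, -0.223, -0.0], [-0.0, 0.0, -1.0]]
force: [-0.3, 0.5, -0.2]
grip_width: 0.538
grasp_force: 0.0
```

```bash
python3 -c "
from snap import *
st()"
```

```text
t 3.5 p [ 0.5017 -0.271   0.0543] yawx 77.11 z [ 2.e-04 -1.e-04 -1.e+00] F [-0.26  0.54 -0.22] M [-0.078 -0.122 -0.005] g 0.538 0.0 q6 -0.47
```

>>> jog_arm([
  {"fingers":0,"x":0,"y":0,"z":0,"wx":0,"wy":0,"wz":0},
  {"fingers":0,"x":0,"y":0,"z":0,"wx":0,"wy":0,"wz":0},
  {"fingers":0,"x":0,"y":0,"z":0,"wx":0,"wy":0,"wz":0},
  {"fingers":0,"x":0,"y":0,"z":0,"wx":0,"wy":0,"wz":0},
  {"fingers":0,"x":0,"y":0,"z":0,"wx":0,"wy":0,"wz":0},
  {"fingers":0,"x":0,"y":0,"z":0,"wx":0,"wy":0,"wz":0},
  {"fingers":0,"x":0,"y":0,"z":0,"wx":0,"wy":0,"wz":0},
  {"fingers":0,"x":0,"y":0,"z":0,"wx":0,"wy":0,"wz":0},
])

```text
time_s: 4.3
tool_pos: [0.5017, -0.271, 0.0541]
tcp_rot: [[0.223, 0.975, -0.0], [0.975, -0.223, 0.0], [0.0, -0.0, -1.0]]
force: [0.4, -0.1, -1.2]
grip_width: 0.144
grasp_force: 45.0
```

```bash
python3 -c "
from snap import *
st()"
```

```text
t 4.3 p [ 0.5017 -0.271   0.0541] yawx 77.11 z [-0.  0. -1.] F [ 0.36 -0.1  -1.18] M [-0.043 -0.13   0.031] g 0.144 45.0 q6 -0.47
```

>>> jog_arm([
  {"fingers":0,"x":0,"y":0,"z":-0.01,"wx":0,"wy":0,"wz":0},
  {"fingers":0,"x":0,"y":0,"z":-0.02,"wx":0,"wy":0,"wz":0},
  {"fingers":0,"x":0,"y":0,"z":-0.03,"wx":0,"wy":0,"wz":0},
  {"fingers":0,"x":0,"y":0,"z":-0.03,"wx":0,"wy":0,"wz":0},
  {"fingers":0,"x":0,"y":0,"z":-0.03,"wx":0,"wy":0,"wz":0},
  {"fingers":0,"x":0,"y":0,"z":-0.026,"wx":0,"wy":0,"wz":0},
  {"fingers":0,"x":0.034,"y":-0.005,"z":0,"wx":0,"wy":0,"wz":0},
  {"fingers":0,"x":0.034,"y":-0.005,"z":0,"wx":0,"wy":0,"wz":0},
  {"fingers":0,"x":0.034,"y":-0.005,"z":0,"wx":0,"wy":0,"wz":0},
  {"fingers":0,"x":0.034,"y":-0.005,"z":0,"wx":0,"wy":0,"wz":0},
  {"fingers":0,"x":0.034,"y":-0.005,"z":0,"wx":0,"wy":0,"wz":0},
  {"fingers":0,"x":0,"y":0,"z":0,"wx":0,"wy":0,"wz":0},
  {"fingers":0,"x":0,"y":0,"z":0,"wx":0,"wy":0,"wz":0},
])

```text
time_s: 5.6
tool_pos: [0.5153, -0.0992, 0.2009]
tcp_rot: [[0.221, 0.975, 0.001], [0.975, -0.221, -0.001], [-0.001, 0.001, -1.0]]
force: [-0.2, 0.2, -0.8]
grip_width: 0.148
grasp_force: 45.0
```

```bash
python3 -c "
from snap import *
st();f=snap(3)
C=cloud(f)
from m import *
box('clock',near(C,.5137,-.006,.1,.031,.0385)); box('cover',near(C,.5137,-.006,.06,.0385,.043))
box('housing',near(C,.517,-.009,.035,.05,.058))
"
```

```text
t 5.6 p [ 0.5153 -0.0992  0.2009] yawx 77.23 z [ 6.e-04 -8.e-04 -1.e+00] F [-0.22  0.18 -0.83] M [-0.065 -0.061 -0.002] g 0.148 45.0 q6 -0.18
clock 5960 [513.1  -6.8] [127.5 127.4] 87.9 z [0.0325 0.0361 0.0378]
cover 2794 [512.8  -5.7] [106.8 103.7] 84.9 z [0.0393 0.0407 0.0422]
housing 1251 [518.3 -11.2] [48.7 47.6] 77.6 z [0.0531 0.0545 0.0559]
```

View pics/wrist3.png

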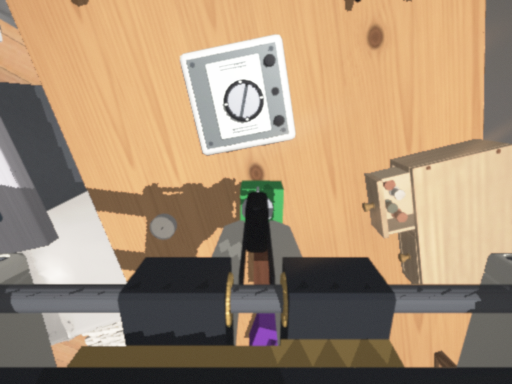

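Wrist view: clock with the rotor at about (243,101), its slot seen as a dark line nearly upright in the image. The key in the grip is at (258,215). I'll fit the rotor circle and the slot line by ray casting.

```bash
cat > rot.py <<'E'
from m import *
def rotor(f,c0=(.518,-.011)):
    u0,v0=np.round(proj(f,[[*c0,.054]])[0]).astype(int); w=34
    g=cv2.cvtColor(f['frame'],cv2.COLOR_RGB2GRAY)[v0-w:v0+w,u0-w:u0+w]; K=8
    G=cv2.resize(g,None,fx=K,fy=K,interpolation=cv2.INTER_CUBIC)
    vv,uu=np.mgrid[:G.shape[0],:G.shape[1]]; uv=np.c_[uu.ravel(),vv.ravel()]
    W=ray(f,(uv+.5)/K-.5+[u0-w,v0-w],.054)[:,:2]; 
    d=np.hypot(*(W-c0).T); br=(G.ravel()>110)&(d<.021)
    p=W[br]; (c,s,a)=cv2.minAreaRect(p.astype(np.float32)*1000); cc,r=cv2.minEnclosingCircle(p.astype(np.float32)*1000)
    print('rotor bright: rect',np.round(c,1),np.round(s,1),'circ',np.round(cc,1),round(r,1))
    # outer dark ring
    dk=(G.ravel()<70)&(d<.032); q=W[dk].astype(np.float32)*1000; cc2,r2=cv2.minEnclosingCircle(q); print('ring circ',np.round(cc2,1),round(r2,1))
    cm=np.array(cc)/1000; s=(G.ravel()<100)&(np.hypot(*(W-cm).T)<.0155)
    q=W[s]; m=q.mean(0); e=np.linalg.svd(q-m,full_matrices=False); dr=e[2][0]; dr=dr*np.sign(dr[1])
    n=np.array([-dr[1],dr[0]]); print('slot ang',np.degrees(np.arctan2(dr[1],dr[0])).round(2),'spread',e[1]/np.sqrt(len(q))*1000,'mean',m*1000,'offset of circle centre from line mm',((cm-m)@n*1000).round(2))
    return cv2.resize(G,(544,544))
if __name__=='__main__':
    f=dict(np.load(sys.argv[1])); cv2.imwrite(sys.argv[2],rotor(f))
E
python3 rot.py pics/wrist3.npz pics/r3.png
python3 - <<'E'
from h import *
f=dict(np.load('pics/wrist3.npz')); 
# clock outline: white/bright case from above, top plane z=.036
C=cloud(f); c=C.reshape(-1,3); k=(np.hypot(c[:,0]-.513,c[:,1]+.006)<.1)&(c[:,2]>.02)
r=cv2.minAreaRect(c[k][:,:2].astype(np.float32)*1000); print(r)
E
```

```text
rotor bright: rect [518.2 -11.2] [40.2 40.2] circ [518. -11.] 21.0
ring circ [518.  -11.9] 23.5
((510.06610107421875, -23.60108184814453), (164.46107482910156, 139.7487030029297), 88.12156677246094)rot.py:14: RuntimeWarning: Mean of empty slice.
  q=W[s]; m=q.mean(0); e=np.linalg.svd(q-m,full_matrices=False); dr=e[2][0]; dr=dr*np.sign(dr[1])
  ret = um.true_divide(
Traceback (most recent call last):
  File "rot.py", line 18, in <module>
    f=dict(np.load(sys.argv[1])); cv2.imwrite(sys.argv[2],rotor(f))
                                                          ~~~~~^^^
  File "rot.py", line 14, in rotor
    q=W[s]; m=q.mean(0); e=np.linalg.svd(q-m,full_matrices=False); dr=e[2][0]; dr=dr*np.sign(dr[1])
                                                                      ~~~~^^^
IndexError: index 0 is out of bounds for axis 0 with size 0
```

```bash
sed -i 's/br=(G.ravel()>110)&(d<.021)/g1=G.ravel(); print("gray",np.percentile(g1[d<.015],[1,5,10,20,50,90])); hi=np.median(g1[d<.015]); br=(g1>hi*.6)\&(d<.0225)/; s/s=(G.ravel()<100)&/lo=np.percentile(g1[d<.014],2); s=(g1<(lo+hi)\/2)\&/' rot.py; sed -i 's/^    # outer/    cv2.imwrite("pics\/r.png",cv2.resize(G,(544,544)))\n    # outer/' rot.py
python3 rot.py pics/wrist3.npz pics/r3.png
```

```text
gray [118. 128. 146. 204. 235. 239.]
rotor bright: rect [518.4 -11.3] [39.8 39.2] circ [518. -11.] 22.5
ring circ [518.  -11.9] 23.5
slot ang 65.86 spread [8.97951953 1.05874628] mean [518.44045085 -11.01066594] offset of circle centre from line mm 0.4
```

View pics/r3.png

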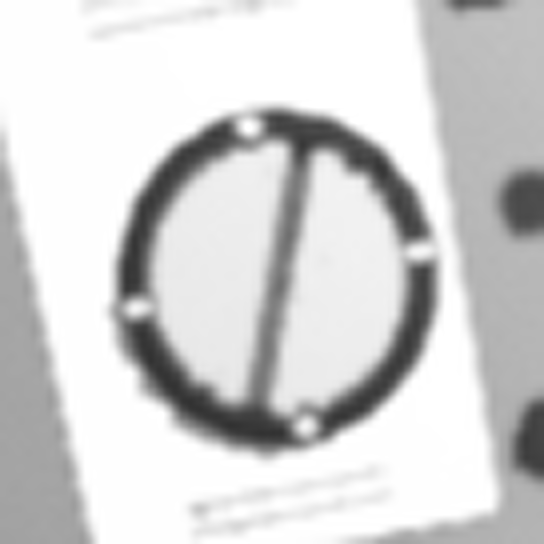

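The rotor centre is about (518.4, −11.1) mm and the slot runs at 65.9° in the world, a fastener angle of about 0.38, inside its range. The offset from the clock centre is about (+5, −4.5) mm, also within limits. Turning to the slot angle, moving over it and going down to a low hover.

>>> jog_arm([
  {"fingers":0,"x":0,"y":0,"z":0,"wx":0,"wy":0,"wz":0.0985},
  {"fingers":0,"x":0,"y":0,"z":0,"wx":0,"wy":0,"wz":0.0985},
  {"fingers":0,"x":0.0272,"y":-0.011,"z":0.01,"wx":0,"wy":0,"wz":0},
  {"fingers":0,"x":0.0272,"y":-0.011,"z":0.01,"wx":0,"wy":0,"wz":0},
  {"fingers":0,"x":0.0273,"y":-0.0111,"z":0.01,"wx":0,"wy":0,"wz":0},
  {"fingers":0,"x":0,"y":0,"z":0.03,"wx":0,"wy":0,"wz":0},
  {"fingers":0,"x":0,"y":0,"z":0.02,"wx":0,"wy":0,"wz":0},
  {"fingers":0,"x":0,"y":0,"z":0.01,"wx":0,"wy":0,"wz":0},
  {"fingers":0,"x":0,"y":0,"z":0,"wx":0,"wy":0,"wz":0},
  {"fingers":0,"x":0,"y":0,"z":0,"wx":0,"wy":0,"wz":0},
])

```text
time_s: 6.65
tool_pos: [0.5192, -0.0126, 0.1108]
tcp_rot: [[0.411, 0.912, 0.001], [0.912, -0.411, -0.0], [0.0, 0.001, -1.0]]
force: [0.5, -0.2, 0.2]
grip_width: 0.144
grasp_force: 45.0
```

```bash
python3 -c "
from snap import *
st()"
```

```text
t 6.65 p [ 0.5192 -0.0126  0.1108] yawx 65.75 z [ 9.e-04 -3.e-04 -1.e+00] F [ 0.52 -0.2   0.23] M [-0.07  -0.052 -0.005] g 0.144 45.0 q6 0.18
```

>>> jog_arm([
  {"fingers":0,"x":0.001,"y":-0.0013,"z":0,"wx":0,"wy":0,"wz":0},
  {"fingers":0,"x":0,"y":0,"z":0.003,"wx":0,"wy":0,"wz":0},
  {"fingers":0,"x":0,"y":0,"z":0,"wx":0,"wy":0,"wz":0},
  {"fingers":0,"x":0,"y":0,"z":0.002,"wx":0,"wy":0,"wz":0},
  {"fingers":0,"x":0,"y":0,"z":0.001,"wx":0,"wy":0,"wz":0},
  {"fingers":0,"x":0,"y":0,"z":0.001,"wx":0,"wy":0,"wz":0},
  {"fingers":0,"x":0,"y":0,"z":0.001,"wx":0,"wy":0,"wz":0},
  {"fingers":0,"x":0,"y":0,"z":0,"wx":0,"wy":0,"wz":0},
  {"fingers":0,"x":0,"y":0,"z":0,"wx":0,"wy":0,"wz":0},
])

```text
time_s: 7.55
tool_pos: [0.5177, -0.0102, 0.1021]
tcp_rot: [[0.41, 0.912, -0.0], [0.912, -0.41, 0.0], [-0.0, -0.0, -1.0]]
force: [0.3, 0.2, -1.6]
grip_width: 0.153
grasp_force: 45.0
```

```bash
python3 -c "
from snap import *
st()"
```

```text
t 7.55 p [ 0.5177 -0.0102  0.1021] yawx 65.82 z [-1.e-04  0.e+00 -1.e+00] F [ 0.29  0.17 -1.63] M [-0.076 -0.033 -0.009] g 0.153 45.0 q6 0.19
```

>>> jog_arm([
  {"fingers":0,"x":0,"y":0,"z":-0.003,"wx":0,"wy":0,"wz":0},
  {"fingers":0,"x":-0.0005,"y":0.001,"z":0,"wx":0,"wy":0,"wz":0},
  {"fingers":0,"x":0,"y":0,"z":0,"wx":0,"wy":0,"wz":0},
  {"fingers":0,"x":0,"y":0,"z":0.001,"wx":0,"wy":0,"wz":0},
  {"fingers":0,"x":0,"y":0,"z":0.001,"wx":0,"wy":0,"wz":0},
  {"fingers":0,"x":0,"y":0,"z":0.001,"wx":0,"wy":0,"wz":0},
  {"fingers":0,"x":0,"y":0,"z":0.001,"wx":0,"wy":0,"wz":0},
  {"fingers":0,"x":0,"y":0,"z":0,"wx":0,"wy":0,"wz":0},
  {"fingers":0,"x":0,"y":0,"z":0,"wx":0,"wy":0,"wz":0},
])

```text
time_s: 8.45
tool_pos: [0.5184, -0.011, 0.1011]
tcp_rot: [[0.41, 0.912, -0.0], [0.912, -0.41, 0.0], [-0.0, -0.0, -1.0]]
force: [-0.3, 0.4, -0.8]
grip_width: 0.149
grasp_force: 45.0
```

```bash
python3 -c "
from snap import *
st()"
```

```text
t 8.45 p [ 0.5184 -0.011   0.1011] yawx 65.82 z [-2.e-04  0.e+00 -1.e+00] F [-0.29  0.39 -0.85] M [-0.036 -0.005 -0.013] g 0.149 45.0 q6 0.19
```

The blade edge is about 2 mm below the rotor face and I feel no force, so it's in the slot. Going on down.

>>> jog_arm([
  {"fingers":0,"x":0,"y":0,"z":0.001,"wx":0,"wy":0,"wz":0},
  {"fingers":0,"x":0,"y":0,"z":0.001,"wx":0,"wy":0,"wz":0},
  {"fingers":0,"x":0,"y":0,"z":0.001,"wx":0,"wy":0,"wz":0},
  {"fingers":0,"x":0,"y":0,"z":0,"wx":0,"wy":0,"wz":0},
  {"fingers":0,"x":0,"y":0,"z":0,"wx":0,"wy":0,"wz":0},
])

```text
time_s: 8.95
tool_pos: [0.5184, -0.0111, 0.0981]
tcp_rot: [[0.41, 0.912, -0.0], [0.912, -0.41, 0.0], [-0.0, -0.0, -1.0]]
force: [0.1, 0.1, -1.8]
grip_width: 0.149
grasp_force: 45.0
```

```bash
python3 -c "
from snap import *
st()"
```

```text
t 8.95 p [ 0.5184 -0.0111  0.0981] yawx 65.82 z [-1.e-04  0.e+00 -1.e+00] F [ 0.12  0.09 -1.81] M [ 0.005 -0.09   0.012] g 0.149 45.0 q6 0.19
```

>>> jog_arm([
  {"fingers":0,"x":0,"y":0,"z":0.0005,"wx":0,"wy":0,"wz":0},
  {"fingers":0,"x":0,"y":0,"z":0.0005,"wx":0,"wy":0,"wz":0},
  {"fingers":0,"x":0,"y":0,"z":0.0002,"wx":0,"wy":0,"wz":0},
  {"fingers":0,"x":0,"y":0,"z":0,"wx":0,"wy":0,"wz":0},
  {"fingers":0,"x":0,"y":0,"z":0,"wx":0,"wy":0,"wz":0},
])

```text
time_s: 9.45
tool_pos: [0.5185, -0.0111, 0.097]
tcp_rot: [[0.41, 0.912, 0.0], [0.912, -0.41, -0.0], [-0.0, 0.0, -1.0]]
force: [-0.1, -0.1, 0.2]
grip_width: 0.146
grasp_force: 45.0
```

```bash
python3 -c "
from snap import *
st()"
```

```text
t 9.45 p [ 0.5185 -0.0111  0.097 ] yawx 65.82 z [ 0. -0. -1.] F [-0.14 -0.06  0.22] M [ 0.04  -0.05  -0.023] g 0.146 45.0 q6 0.19
```

>>> jog_arm([
  {"fingers":0,"x":0,"y":0,"z":0,"wx":0,"wy":0,"wz":0.06},
  {"fingers":0,"x":0,"y":0,"z":0,"wx":0,"wy":0,"wz":0.06},
  {"fingers":0,"x":0,"y":0,"z":0,"wx":0,"wy":0,"wz":0.06},
  {"fingers":0,"x":0,"y":0,"z":0,"wx":0,"wy":0,"wz":0.06},
  {"fingers":0,"x":0,"y":0,"z":0,"wx":0,"wy":0,"wz":0.06},
])

```text
time_s: 9.95
tool_pos: [0.5184, -0.011, 0.097]
tcp_rot: [[0.663, 0.749, -0.0], [0.749, -0.663, 0.0], [0.0, -0.0, -1.0]]
force: [-0.3, -0.1, -0.4]
grip_width: 0.142
grasp_force: 45.1
```

```bash
python3 -c "
from snap import *
st()"
```

```text
t 9.95 p [ 0.5184 -0.011   0.097 ] yawx 48.5 z [-1.e-04  1.e-04 -1.e+00] F [-0.28 -0.06 -0.37] M [0.008 0.021 0.069] g 0.142 45.05 q6 0.49
```

The torque of 0.069 N m matches the fastener's friction, so it's turning. I'll go on to just short of the expected stop.

>>> jog_arm([
  {"fingers":0,"x":0,"y":0,"z":0,"wx":0,"wy":0,"wz":0.07},
  {"fingers":0,"x":0,"y":0,"z":0,"wx":0,"wy":0,"wz":0.07},
  {"fingers":0,"x":0,"y":0,"z":0,"wx":0,"wy":0,"wz":0.07},
  {"fingers":0,"x":0,"y":0,"z":0,"wx":0,"wy":0,"wz":0.07},
  {"fingers":0,"x":0,"y":0,"z":0,"wx":0,"wy":0,"wz":0.07},
  {"fingers":0,"x":0,"y":0,"z":0,"wx":0,"wy":0,"wz":0.07},
  {"fingers":0,"x":0,"y":0,"z":0,"wx":0,"wy":0,"wz":0.07},
  {"fingers":0,"x":0,"y":0,"z":0,"wx":0,"wy":0,"wz":0.07},
  {"fingers":0,"x":0,"y":0,"z":0,"wx":0,"wy":0,"wz":0.07},
  {"fingers":0,"x":0,"y":0,"z":0,"wx":0,"wy":0,"wz":0.07},
  {"fingers":0,"x":0,"y":0,"z":0,"wx":0,"wy":0,"wz":0.07},
  {"fingers":0,"x":0,"y":0,"z":0,"wx":0,"wy":0,"wz":0},
])

```text
time_s: 11.15
tool_pos: [0.5185, -0.0109, 0.097]
tcp_rot: [[0.997, 0.078, 0.0], [0.078, -0.997, 0.0], [0.0, -0.0, -1.0]]
force: [0.1, -0.3, -0.8]
grip_width: 0.149
grasp_force: 45.0
```

```bash
python3 -c "
from snap import *
st()"
```

```text
t 11.15 p [ 0.5185 -0.0109  0.097 ] yawx 4.49 z [ 1.e-04  2.e-04 -1.e+00] F [ 0.14 -0.27 -0.81] M [0.208 0.019 0.087] g 0.149 45.04 q6 1.26
```

>>> jog_arm([
  {"fingers":0,"x":0,"y":0,"z":0,"wx":0,"wy":0,"wz":0.03},
  {"fingers":0,"x":0,"y":0,"z":0,"wx":0,"wy":0,"wz":0.03},
  {"fingers":0,"x":0,"y":0,"z":0,"wx":0,"wy":0,"wz":0.03},
  {"fingers":0,"x":0,"y":0,"z":0,"wx":0,"wy":0,"wz":0.02},
  {"fingers":0,"x":0,"y":0,"z":0,"wx":0,"wy":0,"wz":0},
])

```text
time_s: 11.65
tool_pos: [0.5184, -0.011, 0.097]
tcp_rot: [[1.0, -0.03, 0.0], [-0.03, -1.0, 0.0], [0.0, -0.0, -1.0]]
force: [0.7, 1.6, -0.7]
grip_width: 0.148
grasp_force: 45.0
```

```bash
python3 -c "
from snap import *
for i in range(4): st(); grab_frame('top')"
```

```text
t 11.65 p [ 0.5184 -0.011   0.097 ] yawx -1.73 z [ 0.e+00  1.e-04 -1.e+00] F [ 0.67  1.56 -0.74] M [ 0.211 -0.034  0.074] g 0.148 45.05 q6 1.36
t 11.7 p [ 0.5185 -0.011   0.097 ] yawx -1.71 z [ 1.e-04  1.e-04 -1.e+00] F [ 0.84  0.83 -1.13] M [ 0.198 -0.042  0.083] g 0.145 45.05 q6 1.36
t 11.75 p [ 0.5185 -0.011   0.097 ] yawx -1.72 z [ 1.e-04  1.e-04 -1.e+00] F [-0.62  1.74 -0.08] M [ 0.178 -0.036  0.05 ] g 0.145 45.05 q6 1.36
t 11.8 p [ 0.5185 -0.011   0.097 ] yawx -1.73 z [ 0.e+00  1.e-04 -1.e+00] F [ 0.22  0.73 -0.78] M [0.184 0.017 0.057] g 0.148 45.05 q6 1.36
```

Noise on Mz is about ±0.015 N m. Continuing in small steps.

>>> jog_arm([
  {"fingers":0,"x":0,"y":0,"z":0,"wx":0,"wy":0,"wz":0.02},
  {"fingers":0,"x":0,"y":0,"z":0,"wx":0,"wy":0,"wz":0.02},
  {"fingers":0,"x":0,"y":0,"z":0,"wx":0,"wy":0,"wz":0.015},
  {"fingers":0,"x":0,"y":0,"z":0,"wx":0,"wy":0,"wz":0},
])

```text
time_s: 12.25
tool_pos: [0.5185, -0.0111, 0.097]
tcp_rot: [[0.996, -0.087, 0.0], [-0.087, -0.996, 0.0], [0.0, -0.0, -1.0]]
force: [0.1, 0.6, -0.3]
grip_width: 0.148
grasp_force: 45.1
```

```bash
python3 -c "
from snap import *
for i in range(3): st(); grab_frame('top')"
```

```text
t 12.25 p [ 0.5185 -0.0111  0.097 ] yawx -4.98 z [ 1.e-04  0.e+00 -1.e+00] F [ 0.11  0.6  -0.26] M [ 0.198 -0.013  0.016] g 0.148 45.05 q6 1.42
t 12.3 p [ 0.5185 -0.0111  0.097 ] yawx -4.94 z [ 0.  0. -1.] F [ 0.08  1.14 -0.19] M [ 0.213 -0.068  0.066] g 0.15 45.05 q6 1.42
t 12.35 p [ 0.5185 -0.0111  0.097 ] yawx -4.93 z [ 0. -0. -1.] F [-0.3   1.03  0.95] M [ 0.215 -0.006  0.084] g 0.146 45.05 q6 1.42
```

>>> jog_arm([
  {"fingers":0,"x":0,"y":0,"z":0,"wx":0,"wy":0,"wz":0.015},
  {"fingers":0,"x":0,"y":0,"z":0,"wx":0,"wy":0,"wz":0.015},
  {"fingers":0,"x":0,"y":0,"z":0,"wx":0,"wy":0,"wz":0.01},
  {"fingers":0,"x":0,"y":0,"z":0,"wx":0,"wy":0,"wz":0},
])

```text
time_s: 12.8
tool_pos: [0.5185, -0.0111, 0.097]
tcp_rot: [[0.992, -0.126, 0.0], [-0.126, -0.992, 0.0], [0.0, -0.0, -1.0]]
force: [0.3, 1.2, 0.3]
grip_width: 0.151
grasp_force: 45.1
```

```bash
python3 -c "
from snap import *
for i in range(3): st(); grab_frame('top')"
```

```text
t 12.8 p [ 0.5185 -0.0111  0.097 ] yawx -7.26 z [ 0.  0. -1.] F [0.34 1.2  0.26] M [ 0.205 -0.007  0.085] g 0.151 45.05 q6 1.46
t 12.85 p [ 0.5185 -0.0111  0.097 ] yawx -7.23 z [ 1.e-04 -0.e+00 -1.e+00] F [0.13 0.88 0.  ] M [ 0.234 -0.037  0.056] g 0.15 45.05 q6 1.46
t 12.9 p [ 0.5185 -0.011   0.097 ] yawx -7.22 z [ 0.  0. -1.] F [ 0.42  0.88 -0.1 ] M [ 0.22  -0.033  0.042] g 0.147 45.05 q6 1.46
```

>>> jog_arm([
  {"fingers":0,"x":0,"y":0,"z":0,"wx":0,"wy":0,"wz":0.015},
  {"fingers":0,"x":0,"y":0,"z":0,"wx":0,"wy":0,"wz":0.01},
  {"fingers":0,"x":0,"y":0,"z":0,"wx":0,"wy":0,"wz":0},
])

```text
time_s: 13.25
tool_pos: [0.5185, -0.011, 0.097]
tcp_rot: [[0.989, -0.151, -0.0], [-0.151, -0.989, 0.0], [-0.0, -0.0, -1.0]]
force: [0.5, 1.1, 0.1]
grip_width: 0.145
grasp_force: 45.1
```

```bash
python3 -c "
from snap import *
for i in range(3): st(); grab_frame('top')"
```

```text
t 13.25 p [ 0.5185 -0.011   0.097 ] yawx -8.69 z [-0.  0. -1.] F [0.48 1.06 0.11] M [ 0.284 -0.007  0.05 ] g 0.145 45.05 q6 1.49
t 13.3 p [ 0.5185 -0.0111  0.097 ] yawx -8.67 z [ 1.e-04 -0.e+00 -1.e+00] F [-0.24  0.93  0.6 ] M [ 0.22  -0.022  0.029] g 0.147 45.05 q6 1.49
t 13.35 p [ 0.5185 -0.0111  0.097 ] yawx -8.66 z [ 1.e-04  0.e+00 -1.e+00] F [0.24 0.96 0.01] M [ 0.254 -0.002  0.087] g 0.149 45.05 q6 1.49
```

>>> jog_arm([
  {"fingers":0,"x":0,"y":0,"z":0,"wx":0,"wy":0,"wz":0.015},
  {"fingers":0,"x":0,"y":0,"z":0,"wx":0,"wy":0,"wz":0.015},
  {"fingers":0,"x":0,"y":0,"z":0,"wx":0,"wy":0,"wz":0},
])

```text
time_s: 13.7
tool_pos: [0.5184, -0.0111, 0.097]
tcp_rot: [[0.983, -0.181, -0.0], [-0.181, -0.983, 0.0], [-0.0, -0.0, -1.0]]
force: [0.9, 0.2, 0.2]
grip_width: 0.148
grasp_force: 45.1
```

```bash
python3 -c "
from snap import *
for i in range(3): st(); snap(4)"
```

```text
t 13.7 p [ 0.5184 -0.0111  0.097 ] yawx -10.42 z [-0.  0. -1.] F [0.87 0.16 0.19] M [0.236 0.018 0.017] g 0.148 45.05 q6 1.52
t 13.75 p [ 0.5184 -0.0111  0.097 ] yawx -10.39 z [ 0.  0. -1.] F [ 0.36  0.8  -0.4 ] M [ 0.269 -0.018  0.046] g 0.148 45.05 q6 1.52
t 13.8 p [ 0.5184 -0.0111  0.097 ] yawx -10.38 z [-0.  0. -1.] F [0.79 0.39 0.22] M [ 0.264 -0.052  0.063] g 0.148 45.05 q6 1.52
```

View pics/wrist4.png

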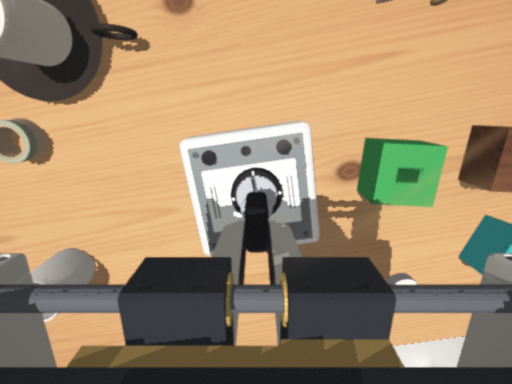

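Wrist view: the key is seated in the rotor, with the slot's far end visible near (253,180) and the clock's case edges around it. I'll measure the slot angle from the visible end.

Run:
```python
from m import *
f=dict(np.load('pics/wrist4.npz')); C=cloud(f)
box('clock',near(C,.513,-.0065,.1,.031,.0385)); 
g=cv2.cvtColor(f['frame'],cv2.COLOR_RGB2GRAY); u0,v0=254,185
S=cv2.resize(g[v0-30:v0+30,u0-40:u0+40],None,fx=8,fy=8,interpolation=cv2.INTER_CUBIC); cv2.imwrite('pics/r4.png',S)
# sample polar about rotor centre at slot-face height
c=np.array([.5184,-.0111])
for r in(.013,.014,.015,.016,.017):
    a=np.radians(np.arange(-30,30,.5)); P=np.c_[c[0]+r*np.cos(a),c[1]+r*np.sin(a),np.full(len(a),.054)]
    q=proj(f,P).astype(np.float32); I=cv2.remap(g,q[:,0][None],q[:,1][None],cv2.INTER_CUBIC)[0].astype(float)
    k=I<(I.min()+np.percentile(I,80))/2; print(r,I.min(),np.percentile(I,80),np.degrees(a[k]).mean().round(1),k.sum()*.5)
print(proj(f,[[*c,.054]]))
```

```text
clock 6741 [513.4  -6.8] [127.3 127.6] 87.9 z [0.0324 0.0361 0.0376]
0.013 75.0 222.0 1.2 15.0
0.014 72.0 222.0 1.2 14.0
0.015 75.0 222.0 1.0 12.5
0.016 97.0 223.0 0.8 13.0
0.017 111.0 223.0 1.0 12.5
[[255.87393467 195.14553926]]
```

View pics/r4.png

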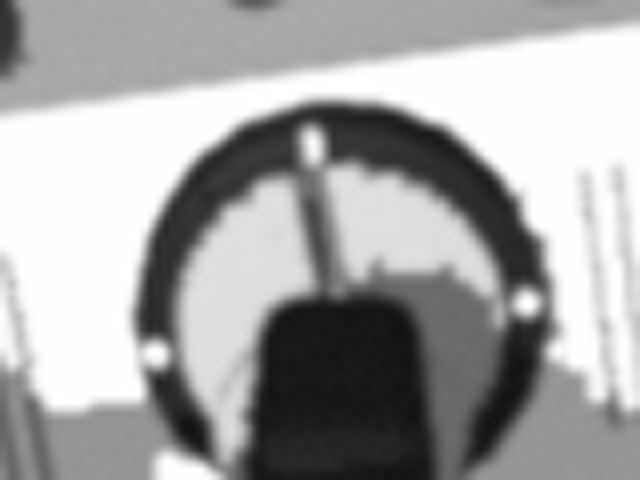

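The slot is at about +1°, and the stop is expected near −2°. Torque hasn't risen yet, so I'll keep on in small steps.

>>> jog_arm([
  {"fingers":0,"x":0,"y":0,"z":0,"wx":0,"wy":0,"wz":0.015},
  {"fingers":0,"x":0,"y":0,"z":0,"wx":0,"wy":0,"wz":0.015},
  {"fingers":0,"x":0,"y":0,"z":0,"wx":0,"wy":0,"wz":0},
])

```text
time_s: 14.15
tool_pos: [0.5184, -0.011, 0.097]
tcp_rot: [[0.978, -0.21, 0.0], [-0.21, -0.978, 0.0], [-0.0, -0.0, -1.0]]
force: [0.4, 0.7, 0.1]
grip_width: 0.15
grasp_force: 45.1
```

```bash
cat > ck.py <<'E'
from snap import *
from scipy import stats
M=[];F=[]
for i in range(5):
    o=get_obs(); M.append(o['wrist_torque']); F.append(o['force']); f=grab_frame('wrist')
st(); print('M mean',np.mean(M,0).round(3),'F',np.mean(F,0).round(2))
g=cv2.cvtColor(f['frame'],cv2.COLOR_RGB2GRAY); c=np.array([.5184,-.0111]); out=[]
for r in np.arange(.0125,.0166,.0005):
    a=np.radians(np.arange(-25,25,.25)); P=np.c_[c[0]+r*np.cos(a),c[1]+r*np.sin(a),np.full(len(a),.054)]
    q=proj(f,P).astype(np.float32); I=cv2.remap(g,q[:,0][None],q[:,1][None],cv2.INTER_CUBIC)[0].astype(float)
    w=np.clip(.6*np.median(I[I>180])-I,0,None); out.append(np.degrees((a*w).sum()/w.sum()))
print('slot',np.round(out,1),np.median(out))
E
python3 ck.py
```

```text
t 14.4 p [ 0.5185 -0.0111  0.097 ] yawx -12.1 z [ 1.e-04  0.e+00 -1.e+00] F [0.7  1.92 0.25] M [ 0.333 -0.057  0.06 ] g 0.15 45.05 q6 1.55
M mean [ 0.254 -0.057  0.07 ] F [0.28 0.75 0.38]
slot [0.1 0.1 0.1 0.2 0.2 0.3 0.3 0.2 0.1] 0.17642945929148549
```

>>> jog_arm([
  {"fingers":0,"x":0,"y":0,"z":0,"wx":0,"wy":0,"wz":0.015},
  {"fingers":0,"x":0,"y":0,"z":0,"wx":0,"wy":0,"wz":0.015},
  {"fingers":0,"x":0,"y":0,"z":0,"wx":0,"wy":0,"wz":0},
])

```text
time_s: 14.7
tool_pos: [0.5184, -0.011, 0.097]
tcp_rot: [[0.971, -0.24, 0.0], [-0.24, -0.971, 0.0], [-0.0, -0.0, -1.0]]
force: [0.3, 1.3, 0.4]
grip_width: 0.145
grasp_force: 45.1
```

```bash
python3 ck.py
```

```text
t 14.95 p [ 0.5185 -0.011   0.097 ] yawx -13.81 z [ 0.  0. -1.] F [ 0.35  1.01 -0.02] M [ 0.232 -0.022  0.039] g 0.148 45.05 q6 1.58
M mean [ 0.237 -0.068  0.072] F [0.32 0.75 0.26]
slot [-1.4 -1.3 -1.1 -1.2 -1.2 -1.2 -1.3 -1.5 -1.5] -1.2714198818213416
```

>>> jog_arm([
  {"fingers":0,"x":0,"y":0,"z":0,"wx":0,"wy":0,"wz":0.01},
  {"fingers":0,"x":0,"y":0,"z":0,"wx":0,"wy":0,"wz":0.01},
  {"fingers":0,"x":0,"y":0,"z":0,"wx":0,"wy":0,"wz":0},
])

```text
time_s: 15.25
tool_pos: [0.5184, -0.011, 0.0969]
tcp_rot: [[0.966, -0.259, -0.0], [-0.259, -0.966, 0.0], [-0.0, -0.0, -1.0]]
force: [1.1, 0.7, 0.3]
grip_width: 0.147
grasp_force: 45.1
```

```bash
python3 ck.py
```

```text
t 15.5 p [ 0.5185 -0.0111  0.097 ] yawx -14.96 z [ 0. -0. -1.] F [ 0.59  0.51 -0.66] M [ 0.24  -0.068  0.099] g 0.15 45.09 q6 1.6
M mean [ 0.252 -0.078  0.085] F [0.41 0.84 0.34]
slot [-1.4 -1.3 -1.3 -1.3 -1.3 -1.3 -1.3 -1.4 -1.4] -1.3081068039247221
```

>>> jog_arm([
  {"fingers":0,"x":0,"y":0,"z":0,"wx":0,"wy":0,"wz":0.012},
  {"fingers":0,"x":0,"y":0,"z":0,"wx":0,"wy":0,"wz":0},
])

```text
time_s: 15.7
tool_pos: [0.5185, -0.0111, 0.097]
tcp_rot: [[0.963, -0.27, 0.0], [-0.27, -0.963, 0.0], [0.0, -0.0, -1.0]]
force: [0.4, 1.2, -0.3]
grip_width: 0.147
grasp_force: 45.1
```

```bash
python3 ck.py
```

```text
t 15.95 p [ 0.5184 -0.011   0.097 ] yawx -15.65 z [ 0.  0. -1.] F [1.24 1.17 0.87] M [ 0.195 -0.058  0.034] g 0.147 45.11 q6 1.61
M mean [ 0.264 -0.08   0.105] F [ 0.57  0.89 -0.07]
slot [-1.3 -1.3 -1.4 -1.5 -1.5 -1.4 -1.4 -1.3 -1.4] -1.3742469879518069
```

At the stop: torque rose from 0.07 to 0.105 N m while the slot stayed put. Backing off within the play and checking that the blade is free.

>>> jog_arm([
  {"fingers":0,"x":0,"y":0,"z":0,"wx":0,"wy":0,"wz":-0.06},
  {"fingers":0,"x":0,"y":0,"z":0,"wx":0,"wy":0,"wz":-0.06},
  {"fingers":0,"x":0,"y":0,"z":0,"wx":0,"wy":0,"wz":-0.06},
  {"fingers":0,"x":0,"y":0,"z":0,"wx":0,"wy":0,"wz":0},
])

```text
time_s: 16.35
tool_pos: [0.5184, -0.0111, 0.097]
tcp_rot: [[0.996, -0.093, -0.0], [-0.093, -0.996, -0.0], [-0.0, 0.0, -1.0]]
force: [1.1, 0.9, 0.6]
grip_width: 0.145
grasp_force: 45.0
```

```bash
python3 ck.py
```

```text
t 16.6 p [ 0.5184 -0.0111  0.0969] yawx -5.4 z [-1.e-04 -0.e+00 -1.e+00] F [0.23 0.73 0.46] M [ 0.141 -0.035 -0.029] g 0.148 45.0 q6 1.43
M mean [ 0.132 -0.019 -0.009] F [0.43 0.68 0.48]
slot [-1.6 -1.6 -1.7 -1.6 -1.5 -1.5 -1.6 -1.5 -1.5] -1.5674097664543527
```

>>> jog_arm([
  {"fingers":0,"x":0,"y":0,"z":-0.003,"wx":0,"wy":0,"wz":0},
  {"fingers":0,"x":0,"y":0,"z":-0.005,"wx":0,"wy":0,"wz":0},
  {"fingers":0,"x":0,"y":0,"z":-0.01,"wx":0,"wy":0,"wz":0},
  {"fingers":0,"x":0,"y":0,"z":-0.025,"wx":0,"wy":0,"wz":0},
  {"fingers":0,"x":0,"y":0,"z":-0.03,"wx":0,"wy":0,"wz":0},
  {"fingers":0,"x":0,"y":0,"z":-0.03,"wx":0,"wy":0,"wz":0},
  {"fingers":0,"x":0,"y":0,"z":0,"wx":0,"wy":0,"wz":-0.144},
  {"fingers":0,"x":0,"y":0,"z":0,"wx":0,"wy":0,"wz":-0.144},
  {"fingers":0,"x":0,"y":0,"z":0,"wx":0,"wy":0,"wz":-0.144},
  {"fingers":0,"x":0,"y":0,"z":0,"wx":0,"wy":0,"wz":-0.144},
  {"fingers":0,"x":0,"y":0,"z":0,"wx":0,"wy":0,"wz":-0.144},
  {"fingers":0,"x":0,"y":0,"z":0,"wx":0,"wy":0,"wz":-0.144},
  {"fingers":0,"x":0,"y":0,"z":0,"wx":0,"wy":0,"wz":-0.144},
  {"fingers":0,"x":0,"y":0,"z":0,"wx":0,"wy":0,"wz":-0.144},
  {"fingers":0,"x":0,"y":0,"z":0,"wx":0,"wy":0,"wz":-0.144},
  {"fingers":0,"x":0,"y":0,"z":0,"wx":0,"wy":0,"wz":-0.144},
  {"fingers":0,"x":0,"y":0,"z":0,"wx":0,"wy":0,"wz":0},
  {"fingers":0,"x":0,"y":0,"z":0,"wx":0,"wy":0,"wz":0},
])

```text
time_s: 18.4
tool_pos: [0.5186, -0.0111, 0.2006]
tcp_rot: [[0.226, 0.974, 0.001], [0.974, -0.226, -0.0], [-0.0, 0.001, -1.0]]
force: [0.1, -0.3, -0.6]
grip_width: 0.145
grasp_force: 45.0
```

```bash
python3 -c "
from snap import *
st()"
```

```text
t 18.4 p [ 0.5186 -0.0111  0.2006] yawx 76.94 z [ 7.e-04 -2.e-04 -1.e+00] F [ 0.12 -0.31 -0.62] M [-0.003 -0.063  0.002] g 0.145 45.0 q6 -0.01
```

>>> jog_arm([
  {"fingers":0,"x":-0.0288,"y":0.0057,"z":0,"wx":0,"wy":0,"wz":0},
  {"fingers":0,"x":-0.0288,"y":0.0057,"z":0,"wx":0,"wy":0,"wz":0},
  {"fingers":0,"x":-0.0288,"y":0.0057,"z":0,"wx":0,"wy":0,"wz":0},
  {"fingers":0,"x":0,"y":0,"z":0,"wx":0,"wy":0,"wz":0},
  {"fingers":0,"x":0,"y":0,"z":0,"wx":0,"wy":0,"wz":0},
])

```text
time_s: 18.9
tool_pos: [0.5159, -0.0994, 0.2001]
tcp_rot: [[0.226, 0.974, -0.0], [0.974, -0.226, 0.0], [0.0, -0.0, -1.0]]
force: [-0.3, -0.3, -1.7]
grip_width: 0.149
grasp_force: 45.0
```

Run:
```python
from rot import *
st(); f=snap(5); rotor(f)
# compare key appearance in hand against frame 3 (same view)
a=np.load('pics/wrist3.npz')['frame']; b=f['frame']
def m(im):
    k=(im.max(2)<45); k[:185]=0;k[250:]=0;k[:,:235]=0;k[:,285:]=0; v,u=np.nonzero(k)
    p=np.polyfit(v,u,1); return len(u),u.mean().round(2),v.min(),p.round(3)
print(m(a),m(b))
cv2.imwrite('pics/cmp.png',np.hstack([cv2.resize(x[160:270,200:310,::-1],(390,390)) for x in(a,b)]))
```

```text
t 18.9 p [ 0.5159 -0.0994  0.2001] yawx 76.94 z [-0.e+00  5.e-04 -1.e+00] F [-0.31 -0.25 -1.69] M [-0.052 -0.084  0.   ] g 0.149 45.0 q6 -0.18
gray [102. 121. 142. 207. 235. 239.]
rotor bright: rect [518.3 -11.2] [39.4 39.2] circ [518. -11.] 22.5
ring circ [517.7 -11.8] 23.4
slot ang 178.03 spread [8.85743676 0.98856139] mean [517.80264397 -11.13207741] offset of circle centre from line mm -0.13
(1321, np.float64(256.47), np.int64(192), array([-3.00000e-03,  2.57055e+02])) (1319, np.float64(256.45), np.int64(192), array([-2.00000e-03,  2.56939e+02]))
```

View pics/cmp.png

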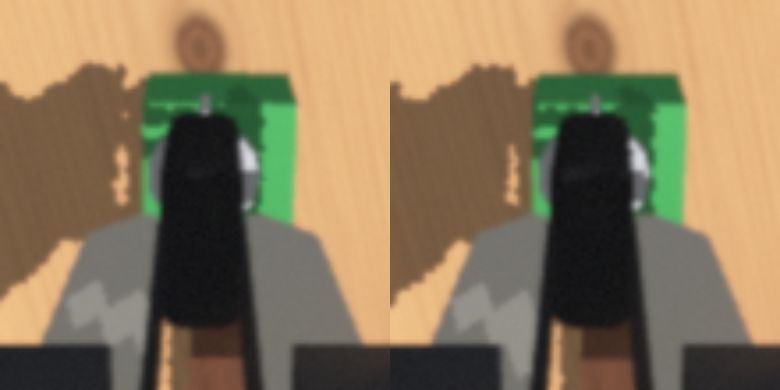

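The slot is now at −1.97° against the clock's x axis at about −2.1°, so it's locked. The two crops show the key sitting in the grip as before (handle near (200,210) in each). Moving over the stand.

>>> jog_arm([
  {"fingers":0,"x":-0.034,"y":0.005,"z":0,"wx":0,"wy":0,"wz":0},
  {"fingers":0,"x":-0.034,"y":0.005,"z":0,"wx":0,"wy":0,"wz":0},
  {"fingers":0,"x":-0.034,"y":0.005,"z":0,"wx":0,"wy":0,"wz":0},
  {"fingers":0,"x":-0.034,"y":0.005,"z":0,"wx":0,"wy":0,"wz":0},
  {"fingers":0,"x":-0.0343,"y":0.005,"z":0,"wx":0,"wy":0,"wz":0},
  {"fingers":0,"x":0,"y":0,"z":0.02,"wx":0,"wy":0,"wz":0},
  {"fingers":0,"x":0,"y":0,"z":0.02,"wx":0,"wy":0,"wz":0},
  {"fingers":0,"x":0,"y":0,"z":0.02,"wx":0,"wy":0,"wz":0},
  {"fingers":0,"x":0,"y":0,"z":0.02,"wx":0,"wy":0,"wz":0},
  {"fingers":0,"x":0,"y":0,"z":0.015,"wx":0,"wy":0,"wz":0},
  {"fingers":0,"x":0,"y":0,"z":0,"wx":0,"wy":0,"wz":0},
  {"fingers":0,"x":0,"y":0,"z":0,"wx":0,"wy":0,"wz":0},
  {"fingers":0,"x":0,"y":0,"z":0,"wx":0,"wy":0,"wz":0},
])

```text
time_s: 20.25
tool_pos: [0.5034, -0.2707, 0.1062]
tcp_rot: [[0.222, 0.975, 0.002], [0.975, -0.222, -0.001], [-0.001, 0.002, -1.0]]
force: [0.9, -0.1, -0.4]
grip_width: 0.144
grasp_force: 45.0
```

```bash
python3 -c "
from snap import *
st()"
```

```text
t 20.25 p [ 0.5034 -0.2707  0.1062] yawx 77.19 z [ 0.0015 -0.0011 -1.    ] F [ 0.86 -0.15 -0.41] M [-0.082 -0.052 -0.037] g 0.144 45.0 q6 -0.46
```

>>> jog_arm([
  {"fingers":0,"x":0,"y":0,"z":0,"wx":0,"wy":0,"wz":0},
  {"fingers":0,"x":0,"y":0,"z":0,"wx":0,"wy":0,"wz":0},
])

```text
time_s: 20.45
tool_pos: [0.5029, -0.2709, 0.1058]
tcp_rot: [[0.222, 0.975, 0.001], [0.975, -0.222, -0.001], [-0.001, 0.001, -1.0]]
force: [-0.3, 0.4, -0.8]
grip_width: 0.146
grasp_force: 45.0
```

```bash
python3 -c "
from snap import *
st()"
```

```text
t 20.45 p [ 0.5029 -0.2709  0.1058] yawx 77.16 z [ 1.2e-03 -9.0e-04 -1.0e+00] F [-0.3   0.36 -0.79] M [-0.098 -0.039 -0.019] g 0.146 45.0 q6 -0.47
```

>>> jog_arm([
  {"fingers":0,"x":0,"y":0,"z":0.004,"wx":0,"wy":0,"wz":0},
  {"fingers":0,"x":0,"y":0,"z":0.004,"wx":0,"wy":0,"wz":0},
  {"fingers":0,"x":0,"y":0,"z":0.004,"wx":0,"wy":0,"wz":0},
  {"fingers":0,"x":0,"y":0,"z":0.004,"wx":0,"wy":0,"wz":0},
  {"fingers":0,"x":0,"y":0,"z":0,"wx":0,"wy":0,"wz":0},
])

```text
time_s: 20.95
tool_pos: [0.502, -0.2703, 0.088]
tcp_rot: [[0.222, 0.975, -0.001], [0.975, -0.222, 0.001], [0.001, -0.002, -1.0]]
force: [-0.4, 0.6, -1.2]
grip_width: 0.145
grasp_force: 45.0
```

```bash
python3 -c "
from snap import *
st()"
```

```text
t 20.95 p [ 0.502  -0.2703  0.088 ] yawx 77.16 z [-0.0013  0.0011 -1.    ] F [-0.4  0.6 -1.2] M [-0.069 -0.028 -0.026] g 0.145 45.0 q6 -0.47
```

>>> jog_arm([
  {"fingers":0,"x":0,"y":0,"z":0.004,"wx":0,"wy":0,"wz":0},
  {"fingers":0,"x":0,"y":0,"z":0.004,"wx":0,"wy":0,"wz":0},
  {"fingers":0,"x":0,"y":0,"z":0.004,"wx":0,"wy":0,"wz":0},
  {"fingers":0,"x":0,"y":0,"z":0.004,"wx":0,"wy":0,"wz":0},
  {"fingers":0,"x":0,"y":0,"z":0.004,"wx":0,"wy":0,"wz":0},
  {"fingers":0,"x":0,"y":0,"z":0.004,"wx":0,"wy":0,"wz":0},
  {"fingers":0,"x":0,"y":0,"z":0.004,"wx":0,"wy":0,"wz":0},
  {"fingers":0,"x":0,"y":0,"z":0.002,"wx":0,"wy":0,"wz":0},
  {"fingers":0,"x":0,"y":0,"z":0.001,"wx":0,"wy":0,"wz":0},
  {"fingers":0,"x":0,"y":0,"z":0,"wx":0,"wy":0,"wz":0},
  {"fingers":0,"x":0,"y":0,"z":0,"wx":0,"wy":0,"wz":0},
])

```text
time_s: 22.05
tool_pos: [0.5026, -0.2708, 0.0581]
tcp_rot: [[0.222, 0.975, 0.0], [0.975, -0.222, -0.0], [-0.0, 0.0, -1.0]]
force: [0.0, 0.2, -1.3]
grip_width: 0.149
grasp_force: 45.0
```

```bash
python3 -c "
from snap import *
st()"
```

```text
t 22.05 p [ 0.5026 -0.2708  0.0581] yawx 77.17 z [ 3.e-04 -2.e-04 -1.e+00] F [ 0.04  0.18 -1.28] M [-0.075 -0.061  0.001] g 0.149 45.0 q6 -0.47
```

Position is 0.9 mm from the original, so I'll trim that and go down to the measured home height of 0.0541.

>>> jog_arm([
  {"fingers":0,"x":0,"y":-0.0009,"z":0.001,"wx":0,"wy":0,"wz":0},
  {"fingers":0,"x":0,"y":0,"z":0.001,"wx":0,"wy":0,"wz":0},
  {"fingers":0,"x":0,"y":0,"z":0.001,"wx":0,"wy":0,"wz":0},
  {"fingers":0,"x":0,"y":0,"z":0.0005,"wx":0,"wy":0,"wz":0},
  {"fingers":0,"x":0,"y":0,"z":0.0003,"wx":0,"wy":0,"wz":0},
  {"fingers":0,"x":0,"y":0,"z":0,"wx":0,"wy":0,"wz":0},
  {"fingers":0,"x":0,"y":0,"z":0,"wx":0,"wy":0,"wz":0},
])

```text
time_s: 22.75
tool_pos: [0.5016, -0.2705, 0.0542]
tcp_rot: [[0.222, 0.975, 0.0], [0.975, -0.222, -0.0], [0.0, 0.0, -1.0]]
force: [0.2, -0.1, -1.1]
grip_width: 0.147
grasp_force: 45.0
```

```bash
python3 -c "
from snap import *
st()"
```

```text
t 22.75 p [ 0.5016 -0.2705  0.0542] yawx 77.16 z [ 0. -0. -1.] F [ 0.19 -0.1  -1.07] M [-0.007 -0.124 -0.068] g 0.147 45.0 q6 -0.47
```

Home to within 0.1 mm. Opening until clear of the handle.

>>> jog_arm([
  {"fingers":0.6,"x":0,"y":0,"z":0,"wx":0,"wy":0,"wz":0},
  {"fingers":0.6,"x":0,"y":0,"z":0,"wx":0,"wy":0,"wz":0},
  {"fingers":0.6,"x":0,"y":0,"z":0,"wx":0,"wy":0,"wz":0},
  {"fingers":0.6,"x":0,"y":0,"z":0,"wx":0,"wy":0,"wz":0},
  {"fingers":0.6,"x":0,"y":0,"z":0,"wx":0,"wy":0,"wz":0},
  {"fingers":0.6,"x":0,"y":0,"z":0,"wx":0,"wy":0,"wz":0},
  {"fingers":0.6,"x":0,"y":0,"z":-0.02,"wx":0,"wy":0,"wz":0},
  {"fingers":0.6,"x":0,"y":0,"z":-0.03,"wx":0,"wy":0,"wz":0},
  {"fingers":0.6,"x":0,"y":0,"z":-0.04,"wx":0,"wy":0,"wz":0},
  {"fingers":0.6,"x":0,"y":0,"z":-0.04,"wx":0,"wy":0,"wz":0},
  {"fingers":0.6,"x":0,"y":0,"z":-0.03,"wx":0,"wy":0,"wz":0},
  {"fingers":0.6,"x":0,"y":0,"z":0,"wx":0,"wy":0,"wz":0},
  {"fingers":0.6,"x":0,"y":0,"z":0,"wx":0,"wy":0,"wz":0},
])

```text
time_s: 24.05
tool_pos: [0.5018, -0.2706, 0.2146]
tcp_rot: [[0.222, 0.975, 0.001], [0.975, -0.222, -0.001], [-0.001, 0.001, -1.0]]
force: [0.2, 0.1, -0.2]
grip_width: 0.602
grasp_force: 0.0
```

Run:
```python
from m import *
st(); f=snap(6); C=cloud(f)
box('stand',near(C,.503,-.270,.06,.037,.052)); box('handle top',near(C,.503,-.270,.05,.084,.094)); box('all',near(C,.503,-.270,.05,.06,.11))
```

```text
t 24.05 p [ 0.5018 -0.2706  0.2146] yawx 77.17 z [ 0.0011 -0.001  -1.    ] F [ 0.22  0.14 -0.15] M [-0.051 -0.049  0.015] g 0.602 0.0 q6 -0.47
stand 1492 [ 501.6 -269.8] [59.6 59.7] 77.9 z [0.0442 0.0457 0.0474]
handle top 317 [ 502.2 -269. ] [32.5 14.8] 76.8 z [0.0861 0.0892 0.0905]
all 358 [ 502.1 -269. ] [32.6 15.1] 77.6 z [0.0713 0.089  0.0905]
```

View pics/wrist6.png

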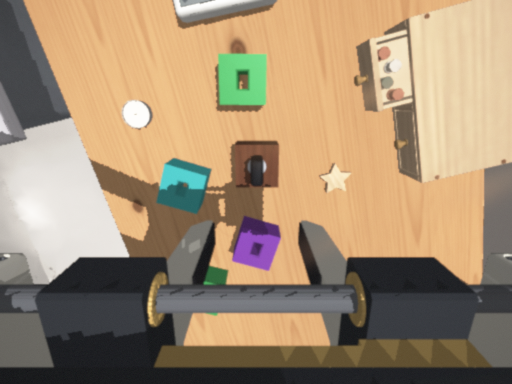

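The picture shows the key upright in the brown stand at (257,165), with its top at 89 mm as at the start. The neighbouring blocks haven't moved and the gripper is clear. Handing in.

```bash
python3 -c "
from cell import workorder
print(workorder.job_done())"
```

```text
the job is handed in; nothing more can be done
None
```

The fastener is turned clockwise to its stop, confirmed by the torque rise and the slot angle. The key is back upright and fully home in its stand, and the job was handed in at about 24 s of robot time.

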